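# Load a plaster mould into the mould dryer through its flap

### The arm

A 6-joint arm with a two-finger parallel gripper is mounted at the origin on the work surface. World frame = base frame: x ahead of the robot, y to its left, z up, the work surface at z = 0. Lengths are in mm, angles in rad, forces in N, time in s.
With the tool pointing down it reaches from about 350 to 800 mm from the base axis. Payload 7.3 kg.
Tool frame: the origin (TCP) lies at the very end of the fingers, on their centre line; the grasp point (between the pads) lies 19 mm behind it (env.grip_depth is the distance from the TCP to the grasp point, in mm); z points along the fingers, y is the line along which they close (so a half turn about z gives the same grasp; the last joint's range is limited). The gripper opens to 85 mm and grips with 20 to 120 N. Pads are 22 mm wide; open, the fingers measure 114 mm over their backs; the gripper's body (76 mm by 85 mm) begins 54 mm behind the grasp point. The pads swing forward as they close: fully open they stand 13 mm farther back than shut.
Start: joints at [-1.493, 0.342, 1.524, -0, 1.275, -0.146], TCP at [116.538, -511.921, 231.322] pointing down, gripper open.
Joint ranges: [-2.53, 2.53], [-0.77, 2.02], [0.04, 2.7], [-1, 4.14], [0.28, 2.66], [-3.11, 3.11]. Speed limits (rad/s): [2.57, 2.57, 3.14, 3.14, 3.14, 3.14].

### API

Orientations are given as a unit quaternion [w, x, y, z].
In Python, from rig import env, fingers, imaging, telemetry gives the robot as it stands. Calls block until the motion is done:
- env.movep(position, orientation): joint-space move of the TCP to a pose.
- env.servo_line(position, orientation=None, max_speed=150, threshold=None): straight line of the TCP; orientation=None keeps the orientation; max_speed is the mean speed in mm/s. With threshold (N) it stops when the force on the tool has changed by that much, and returns True; else False.
- env.set_joints(angles): joint-space move.
- fingers.gripper_open() and fingers.clamp(f_grip=None): open the fingers fully, or close them until they stop; f_grip is the grip in N (None keeps the last).
- env.wait(seconds).
- env.solve_ik(position, orientation): joint angles nearest the present ones, or None.
- imaging.camera(name): name is "scene" or "top" or "wrist"; returns a dict with "pixels" (420x560x3 uint8, blue, green, red), "vertical_fov" (degrees; the focal length in pixels is half the picture's height over the tangent of half this angle, whatever the lens; pixels are square), "cx", "cy" (the principal point, pixels), "k1" (the pictures are not rectified: a ray, as slopes to the right and down, at radius r is drawn at 1 + k1 r^2 times it, then the intrinsics apply), "rvec" (rotation vector, rad) and "tvec" (3), from world to camera coordinates, as OpenCV has them. Camera axes: x right, y down, z forward; pixel columns grow to the right and rows downward; lengths in mm; the calibration is good to about 2 mm. A picture is of the moment at which its call begins. There is no depth.
A pose or a line that the arm cannot do raises env.MotionError and nothing moves.
- env.sign_off(): hands the job in; it is judged then, once.
Readings, each from a call of its own:
- telemetry.get_time_s(): time.
- telemetry.get_q(): joint angles.
- telemetry.get_qd(): joint speeds.
- telemetry.get_effort(): joint torques, N m.
- telemetry.get_position(): TCP position.
- telemetry.get_tcp_rot(): TCP orientation.
- telemetry.get_ft_force(): force on the tool from outside, world axes, zero at the start.
- telemetry.get_wrist_torque(): the same for the moment, N m.
- telemetry.get_finger_gap(): opening from 0.0 (shut) to 1.0 (fully open).
- telemetry.get_finger_force(): force on a finger pad.
Only numpy, scipy, OpenCV 4.12 (cv2) and the standard library are available. Lean on these libraries where they do the work, as an engineer would, in place of code of your own. Each camera call takes 0.05 s, during which the arm holds its last target. There are 200 camera calls.

### The job

Put the damp plaster mould that lies on the dryer's feed tray in to dry: with the fingertips, slide it gently along the tray and in under the hanging flap until it is far enough in to be clear of the flap, then draw the hand back out so that the flap swings shut behind it. Do not pick it up or tip it, do not bump the mould already drying inside, and leave everything else where it stands.

Things in the scene. Friction and masses are not known exactly. Their poses are not given: they have to be found in the camera images.
- inlet (a point): middle of the sill of the dryer's opening, on the tray surface, 20 mm above the bench, straight below the flap. Axes are the dryer's: x into the dryer, y left as one looks in, z up. The dryer is a low grey bench cabinet, 380 wide, 330 deep, 240 high, clear roof pane, fixed. The opening is 242 wide and 184 high; its floor is level with the tray and runs to the back wall at x = 318 mm
- tray_edge (a point): middle of the outer edge of the feed tray, on its surface; axes as the inlet point. The tray is a flat smooth steel sheet, level with the sill and running 240 mm from here to it, 346 mm wide between 16 mm high side flanges; its surface is 20 mm above the bench
- header (a point): middle of the lower front edge of the header above the opening, 184 mm above the tray; the header reaches up to 220 mm above the tray, its front straight above the sill point, and it does not move
- flap (a joint): angle of the aluminium flap hanging in the opening from a hinge along its top (axis along y, 180 mm above the sill point, 2 mm inside). 0 = hanging straight down, shut; grows as it swings into the dryer, to 1.45 rad at most. Opens inwards only, falls shut by its own weight (150 g; a light touch opens it) within about a second, no latch. 232 wide, 168 high, 3 mm thick
- flap_edge (a point): middle of the flap's lower edge, 12 mm above the tray when shut (an air gap). The mould is 8 mm higher than the gap, so the flap rests on it until the mould's near face is about 55 mm past the sill point; farther in than that, the flap hangs free and shut
- mould_c (a point): centre, half-way up, of the damp mould: a flat white plaster tile mould, 70 (x) x 90 (y) x 20 mm high, with a shallow hollow 8 mm deep in its top, 0.13 to 0.23 kg, loose, flat on the feed tray, a little turned (up to 0.35 rad). Its x axis points roughly into the dryer. Pushed, it slides flat and lifts the flap with its front
- dry_mould_face (a point): middle of the near face, half-way up, of a like mould (70 x 90 x 20 mm) already drying on the floor inside, loose, seen through the roof; this face stands 160 to 170 mm in from the sill point; not to be bumped
- cup: bisque terracotta cup, 60 mm across the rim, 68 mm high, standing on the feed tray beside the opening (left or right corner); origin at the centre of its underside; leave alone
- post: square tan kiln post, 36 x 36 x 62 mm, standing on the feed tray in the other corner beside the opening; origin at the centre of its underside; leave alone
- jar: glaze jar with white cap, 62 mm across, 85 mm high, on the bench left of the feed tray; origin at the centre of its underside; leave alone
- post2: square tan kiln post, 36 x 36 x 100 mm, on the bench left of the feed tray; origin at the centre of its underside; leave alone
- bowl: bisque bowl, 100 mm across, 45 mm high, on the bench left of the dryer; origin at the centre of its underside; leave alone
- brush: glaze brush lying on the bench right of the feed tray, along its own x axis; leave alone
- mallet: rubber-headed mallet lying on the bench right of the brush, along its own x axis; leave alone
- mould: this damp mould once more, with its origin at the centre of its underside, 10 mm below point mould_c
Mind the look-alikes: they are no part of the job. Leave any blue, pink or purple look-alike of the mould alone.

How it is judged:
By the outcome, as a careful person would: the job done as asked, in the order asked, and still so for the second after the job is handed in, with the robot touching nothing.
It also fails if it takes over 45 s, if anything falls off the work surface, if the arm or the gripper's body presses on something with over 40 N, if the wrist force passes 120 N, or if a joint passes its speed limit or range.

## Working session

There is one attempt and no reset: what is moved stays moved. The work goes in short steps, each a Python script; the robot and the scene stay as the last script left them, time stands still between calls to the robot, and variables do not carry over. Pictures are saved under pics/ and viewed, at most 10 in all, crops included, and the job is handed in when it is done.

```bash
ls; mkdir -p pics; python3 - <<'E'
from rig import env,fingers,imaging,telemetry
import cv2,pickle
for n in ("scene","top"):
    c=imaging.camera(n); cv2.imwrite(f"pics/{n}0.png",c["pixels"]); pickle.dump(c,open(f"{n}0.pkl","wb"))
    print(n,{k:v for k,v in c.items() if k!="pixels"})
print(telemetry.get_time_s(),telemetry.get_tcp_rot(),telemetry.get_position())
E
```

```text
pics
scene {'vertical_fov': 53.58031210090183, 'cx': 280.28225592054355, 'cy': 206.51774265824503, 'k1': -0.12752933414422285, 'rvec': array([ 2.59215368,  0.03658546, -0.01062175]), 'tvec': array([-534.21376791,   54.11173526, 1146.85999205])}
top {'vertical_fov': 43.98191473375268, 'cx': 281.02877267292587, 'cy': 210.71738691144736, 'k1': -0.1398462146918306, 'rvec': array([ 2.13113293, -2.16883842,  0.13795342]), 'tvec': array([  20.04706479,  546.25453356, 1202.70266791])}
0.1 [-6.92500087e-04  9.93745737e-01  1.11664363e-01  1.86883513e-05] [ 116.50197662 -511.53683225  230.69874284]
```

View pics/scene0.png

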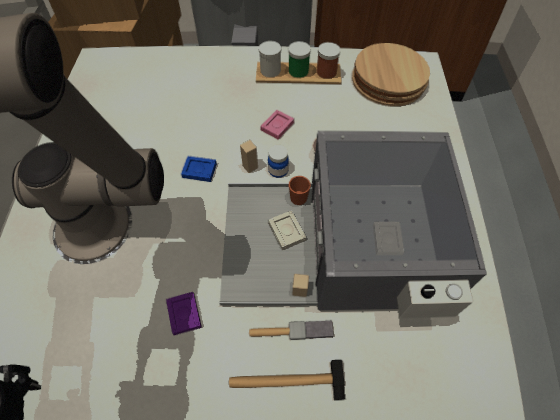

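View pics/top0.png

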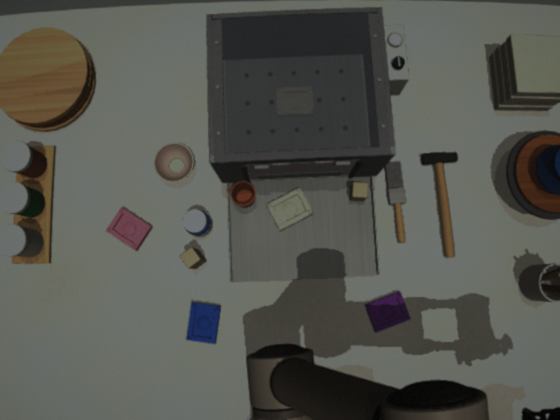

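```bash
cat > h.py <<'E'
import numpy as np,cv2
def K(c):
    h,w=c["pixels"].shape[:2]; f=h/2/np.tan(np.radians(c["vertical_fov"])/2)
    return np.array([[f,0,c["cx"]],[0,f,c["cy"]],[0,0,1.]]),np.array([c["k1"],0,0,0,0.])
def plane(c,px,z):
    k,d=K(c); n=cv2.undistortPointsIter(np.array(px,float).reshape(-1,1,2),k,d,None,None,(3,100,1e-10)).reshape(-1,2)
    R=cv2.Rodrigues(c["rvec"])[0]; C=-R.T@c["tvec"]; r=np.c_[n,np.ones(len(n))]@R
    return C+r*((z-C[2])/r[:,2])[:,None]
def proj(c,P):
    k,d=K(c); return cv2.projectPoints(np.array(P,float).reshape(-1,1,3),c["rvec"],c["tvec"],k,d)[0].reshape(-1,2)
E
python3 - <<'E'
import pickle,cv2,numpy as np
from rig import imaging
from scipy.spatial.transform import Rotation as R
from rig import telemetry
t=pickle.load(open("top0.pkl","rb"))["pixels"]; s=pickle.load(open("scene0.pkl","rb"))["pixels"]
cv2.imwrite("pics/c1.png",cv2.resize(t[140:290,200:400],None,fx=4,fy=4,interpolation=cv2.INTER_CUBIC))
cv2.imwrite("pics/c2.png",cv2.resize(s[170:320,210:410],None,fx=4,fy=4,interpolation=cv2.INTER_CUBIC))
w=imaging.camera("wrist"); M=cv2.Rodrigues(w["rvec"])[0]; C=-M.T@w["tvec"]
q=telemetry.get_tcp_rot(); T=R.from_quat(np.r_[q[1:],q[0]])
print("cam in tool",T.inv().apply(C-telemetry.get_position()))
E
```

```text
cam in tool [  82.33596818   -0.36426024 -141.90649598]
```

View pics/c1.png

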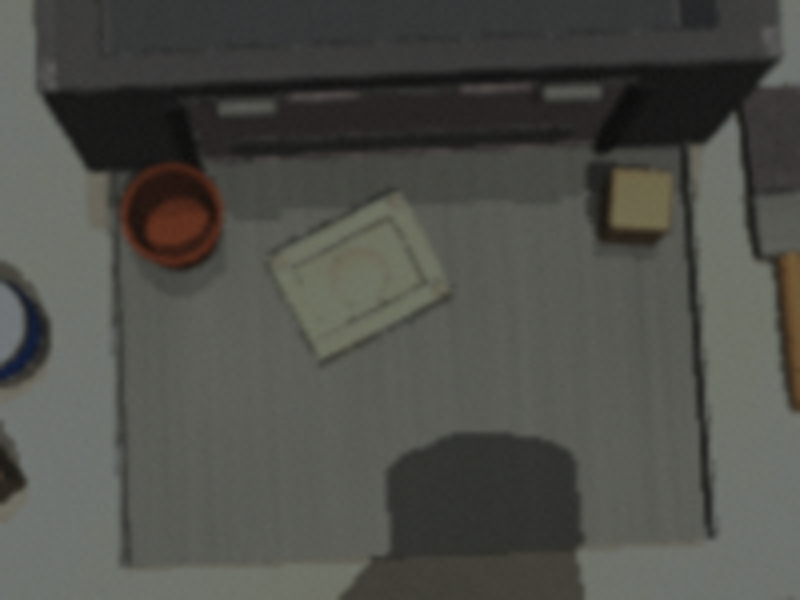

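View pics/c2.png

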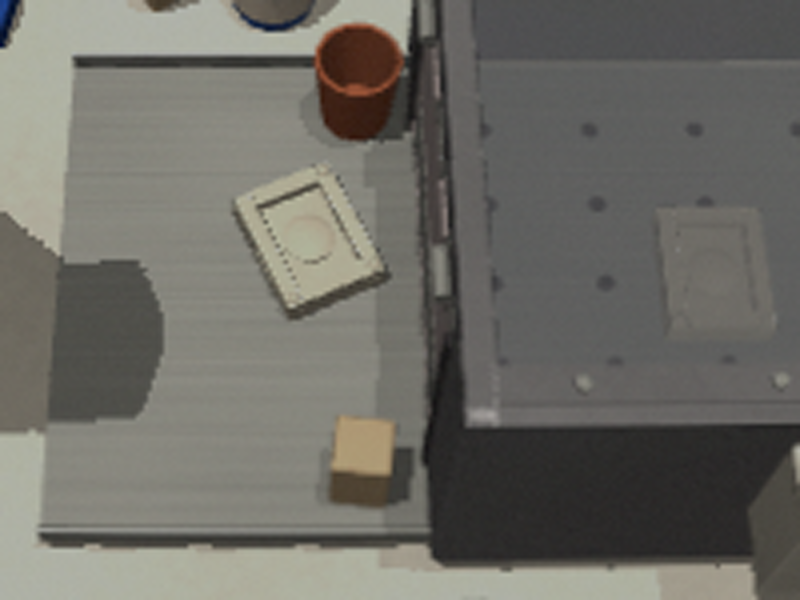

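The four candidates are cream (top 290,208), blue (204,322), pink (130,228) and purple (388,311). The cream one at (290,208) is the one meant: it is white and lies on the feed tray, and the crop confirms this. The dry mould shows through the roof at (295,100) and the shut flap just above row 175. The cup is in the left corner and the post in the right.

```bash
python3 - <<'E'
import pickle,numpy as np; from h import *
np.set_printoptions(precision=1,suppress=True)
t=pickle.load(open("top0.pkl","rb"));s=pickle.load(open("scene0.pkl","rb"))
T=lambda l:np.array(l)/4-.375+[200,140]; S=lambda l:np.array(l)/4-.375+[210,170]
def p(n,v): print(n,v[:,:2].tolist() if 0 else v[:,:2].round(1).tolist())
mt=plane(t,T([(400,192),(450,292),(320,362),(268,260)]),40); ms=plane(s,S([(322,165),(233,203),(292,308),(388,270)]),40)
for n,m,o in(("top",mt,0),("scene",ms,0)):
    p(n,m); e=m-np.roll(m,-1,0); print(np.linalg.norm(e,axis=1),m.mean(0))
    print(cv2.minAreaRect(m[:,:2].astype(np.float32)))
p("edge t",plane(t,T([(122,566),(712,540)]),20)); p("edge s",plane(s,S([(73,65),(40,530)]),20))
p("cabtop t",plane(t,T([(45,90),(778,60)]),240)); p("cabtop s",plane(s,S([(467,425)]),240))
p("flange t",plane(t,T([(122,566),(113,180),(712,536),(684,148)]),36))
p("dry t (full px)",plane(t,[(277,115),(314,113)],40));p("dry s",plane(s,S([(655,208),(670,335)]),40))
p("cup rim t",plane(t,T([(172,215)]),88));p("post top t",plane(t,T([(640,202)]),82))
E
```

```text
top [[601.0, -35.0], [540.2, -63.3], [499.8, 14.6], [561.3, 44.5]]
[67.1 87.7 68.4 88.8] [550.6  -9.8  40. ]
((550.3825073242188, -10.198959350585938), (68.3805160522461, 89.47999572753906), 26.524782180786133)
scene [[559.9, 40.9], [501.0, 9.7], [542.4, -66.9], [604.3, -37.7]]
[66.7 87.  68.4 90.2] [551.9 -13.5  40. ]
((552.6464233398438, -14.0025634765625), (68.3485336303711, 90.7442626953125), 28.36728286743164)
edge t [[381.7, 134.7], [390.5, -217.6]]
edge s [[380.0, 131.5], [391.3, -213.4]]
cabtop t [[620.9, 149.9], [630.1, -222.1]]
cabtop s [[631.7, -225.9]]
flange t [[381.7, 133.0], [612.2, 137.3], [392.8, -214.9], [625.7, -207.2]]
dry t (full px) [[782.7, 16.3], [786.2, -74.5]]
dry s [[783.8, 13.5], [785.6, -80.1]]
cup rim t [[581.4, 97.8]]
post top t [[585.2, -172.3]]
```

```bash
cat >> h.py <<'E'
from scipy.spatial.transform import Rotation as Ro
YAW=0.027; IN=np.array([626,-35.5,20.])
def W(x,y,z): return list(IN+Ro.from_euler("z",YAW).apply([x,y,z]))
def Q(deg,dy=0):
    a=np.radians(deg); s,c=np.sin(a),np.cos(a)
    m=Ro.from_euler("z",YAW+dy)*Ro.from_matrix(np.array([[-s,0,c],[0,1,0],[-c,0,-s]]))
    q=m.as_quat(); return [q[3],*q[:3]]
E
python3 - <<'E'
from h import *; from rig import env
for th in (45,50,55):
  for x,y,z in [(-170,34,200),(-170,34,20),(-90,34,9.5),(-80,15,9.5),(56,10,9.5)]:
    q=env.solve_ik(W(x,y,z),Q(th)); print(th,(x,y,z),None if q is None else np.round(q,2))
E
```

```text
45 (-170, 34, 200) [-0.38 -0.06  2.36  1.23  0.3  -3.09]
45 (-170, 34, 20) [-0.38  0.61  2.59  2.75  0.84  1.54]
45 (-90, 34, 9.5) [-0.28  0.62  2.37  2.78  0.65  1.64]
45 (-80, 15, 9.5) [-0.33  0.63  2.34  2.71  0.63  1.67]
45 (56, 10, 9.5) [-0.23  0.7   1.98  2.59  0.35  1.91]
50 (-170, 34, 200) [-0.35 -0.06  2.29  0.77  0.35 -2.61]
50 (-170, 34, 20) [-0.35  0.52  2.52  2.71  0.61  1.63]
50 (-90, 34, 9.5) [-0.26  0.57  2.31  2.72  0.46  1.73]
50 (-80, 15, 9.5) [-0.3   0.58  2.28  2.63  0.44  1.78]
50 (56, 10, 9.5) None
55 (-170, 34, 200) [-0.32 -0.05  2.21  0.48  0.44 -2.3 ]
55 (-170, 34, 20) [-0.32  0.46  2.45  2.62  0.4   1.77]
55 (-90, 34, 9.5) None
55 (-80, 15, 9.5) None
55 (56, 10, 9.5) None
```

```bash
python3 - <<'E'
from h import *; from rig import env
for th in (42,45,47):
  for x,y,z in [(-170,34,140),(-170,34,100),(-170,34,60),(-60,0,9.5),(0,0,9.5),(56,0,9.5),(65,0,9.5),(65,25,9.5)]:
    q=env.solve_ik(W(x,y,z),Q(th)); print(th,(x,y,z),None if q is None else np.round(q,2))
E
```

```text
42 (-170, 34, 140) [-0.41  0.13  2.51  2.28  0.42  2.09]
42 (-170, 34, 100) [-0.41  0.3   2.56  2.55  0.59  1.78]
42 (-170, 34, 60) [-0.41  0.48  2.6   2.69  0.79  1.6 ]
42 (-60, 0, 9.5) [-0.36  0.66  2.32  2.69  0.69  1.67]
42 (0, 0, 9.5) [-0.3   0.68  2.16  2.67  0.56  1.75]
42 (56, 0, 9.5) [-0.26  0.72  2.01  2.63  0.45  1.84]
42 (65, 0, 9.5) [-0.25  0.72  1.98  2.62  0.43  1.86]
42 (65, 25, 9.5) [-0.2   0.72  1.99  2.72  0.42  1.8 ]
45 (-170, 34, 140) [-0.38  0.11  2.46  2.09  0.33  2.3 ]
45 (-170, 34, 100) [-0.38  0.26  2.52  2.46  0.47  1.9 ]
45 (-170, 34, 60) [-0.38  0.43  2.56  2.65  0.65  1.67]
45 (-60, 0, 9.5) [-0.35  0.63  2.28  2.65  0.58  1.72]
45 (0, 0, 9.5) [-0.29  0.66  2.12  2.62  0.46  1.82]
45 (56, 0, 9.5) [-0.25  0.7   1.97  2.54  0.35  1.94]
45 (65, 0, 9.5) [-0.25  0.71  1.95  2.52  0.34  1.96]
45 (65, 25, 9.5) [-0.2   0.7   1.95  2.64  0.33  1.89]
47 (-170, 34, 140) [-0.37  0.1   2.43  1.91  0.28  2.49]
47 (-170, 34, 100) [-0.37  0.24  2.49  2.38  0.39  1.99]
47 (-170, 34, 60) [-0.37  0.39  2.53  2.62  0.56  1.73]
47 (-60, 0, 9.5) [-0.34  0.61  2.26  2.62  0.51  1.77]
47 (0, 0, 9.5) [-0.29  0.65  2.1   2.56  0.39  1.88]
47 (56, 0, 9.5) [-0.25  0.69  1.95  2.45  0.29  2.04]
47 (65, 0, 9.5) None
47 (65, 25, 9.5) None
```

```bash
sed -i 's/^YAW/TH=44\nYAW/' h.py; python3 - <<'E'
from h import *; from rig import env,fingers,telemetry as t,imaging
q=np.array(env.solve_ik(W(-175,34,100),Q(TH)))
fingers.clamp(20)
a=q.copy(); a[0]=t.get_q()[0]; env.set_joints(list(a)); print(t.get_position(),t.get_time_s())
env.set_joints(list(q)); print(t.get_position(),t.get_time_s())
env.servo_line(W(-175,34,25),max_speed=120)
hit=env.servo_line(W(-175,34,3),max_speed=15,threshold=2.5)
p=t.get_position(); print(hit,p,t.get_ft_force(),t.get_time_s())
env.servo_line([p[0],p[1],p[2]+2.0],max_speed=20)
print(t.get_position(),t.get_ft_force(),t.get_finger_gap())
c=imaging.camera("scene"); cv2.imwrite("pics/s1.png",cv2.resize(c["pixels"][100:330,160:480],None,fx=2.5,fy=2.5))
E
```

```text
[ 202.09981655 -403.01852279  120.39796692] 3.05
[450.30353047  -6.8743969  120.04175076] 4.7083
True [450.20050686  -6.17814377  25.84790935] [-2.33152754 -0.857685    5.21742521] 6.6417
[450.28861021  -6.22681896  27.94573658] [-0.16334332 -0.0483646  -0.61423622] -0.001552471787846733
```

View pics/s1.png

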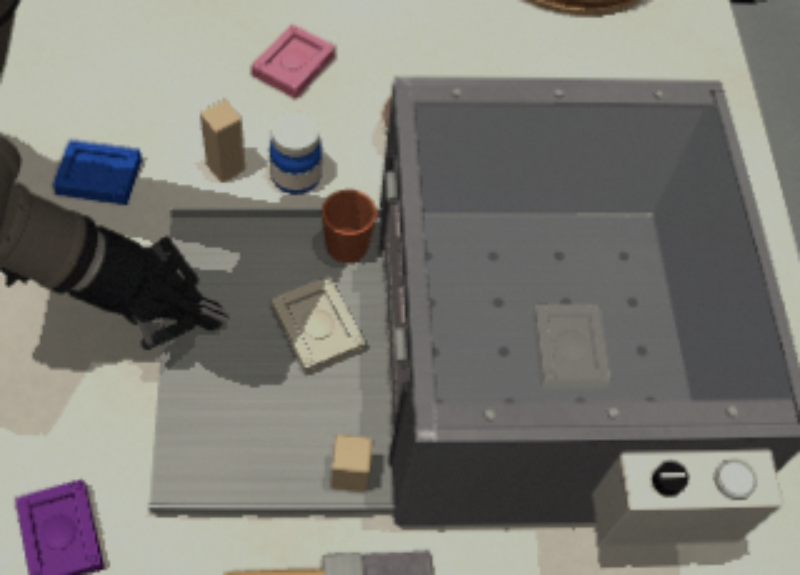

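The hand is tilted with the camera clear. The fingertips (220,320 in the crop) are behind the mould's near left corner, and the tray has been touched off. Now a gentle push at that corner to square the mould up.

```bash
python3 - <<'E'
from h import *; from rig import env,fingers,telemetry as t,imaging
env.servo_line(W(-140,34,8),max_speed=80)
env.servo_line(W(-99,34,8),max_speed=35)
print(t.get_ft_force(),t.get_time_s())
for n in("scene","top"):
    c=imaging.camera(n); b=c["pixels"]; 
    (x,y)=(230,180) if n=="scene" else (220,150)
    im=cv2.resize(b[y:y+100,x:x+130],None,fx=4,fy=4,interpolation=cv2.INTER_CUBIC)
    out=im if n=="scene" else np.vstack([out[:295],im[:300]])
cv2.imwrite("pics/s2.png",out)
E
```

```text
[ 0.42627439  0.59791796 -0.25876378] 8.8667
```

View pics/s2.png

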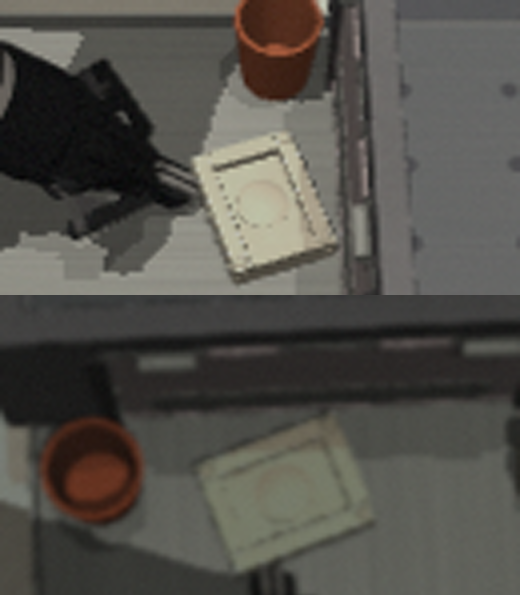

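```bash
python3 - <<'E'
from h import *; from rig import imaging
for n,px,o in(("scene",[(288,132),(193,158),(237,272),(338,245)],(230,180)),("top",[(335,412),(373,520),(237,572),(196,465)],(220,150))):
    c=imaging.camera(n); v=np.array(px,float)
    if n=="top": v[:,1]-=295
    P=plane(c,v/4-.375+o,40); D=Ro.from_euler("z",-YAW).apply(P-IN); print(n,D.round(1).tolist(),D.mean(0).round(1)); 
    print(cv2.minAreaRect(D[:,:2].astype(np.float32)))
    hsv=cv2.cvtColor(c["pixels"],cv2.COLOR_BGR2HSV); q=(v/4+o).mean(0).astype(int); print(hsv[q[1]-8:q[1]+9:8,q[0]-30:q[0]+31:6].tolist())
E
```

```text
scene [[-33.0, 72.7, 20.0], [-97.0, 52.4, 20.0], [-68.4, -32.0, 20.0], [-2.6, -12.6, 20.0]] [-50.3  20.2  20. ]
((-49.82073974609375, 19.934364318847656), (68.51821899414062, 91.87529754638672), 18.752004623413086)
[[[30, 14, 18], [17, 24, 97], [28, 31, 117], [20, 50, 91], [28, 36, 189], [26, 39, 188], [27, 36, 190], [27, 21, 122], [10, 26, 117], [7, 30, 112], [15, 9, 108]], [[45, 20, 26], [100, 48, 16], [30, 18, 70], [25, 39, 188], [27, 38, 189], [30, 35, 188], [24, 42, 183], [21, 47, 170], [23, 21, 99], [8, 28, 74], [12, 12, 109]], [[30, 21, 85], [34, 18, 102], [27, 18, 142], [26, 34, 106], [27, 40, 187], [27, 38, 188], [27, 38, 188], [22, 45, 130], [26, 15, 122], [27, 18, 141], [15, 9, 112]]]
top [[-4.1, -8.8, 20.0], [-70.5, -28.1, 20.0], [-97.9, 54.1, 20.0], [-32.6, 75.7, 20.0]] [-51.3  23.2  20. ]
((-51.04703140258789, 22.61851692199707), (69.02207946777344, 89.37390899658203), 18.48775291442871)
[[[35, 19, 79], [35, 20, 75], [34, 35, 103], [34, 34, 121], [34, 39, 98], [35, 36, 120], [37, 38, 122], [34, 40, 108], [34, 19, 93], [35, 17, 91], [41, 21, 96]], [[35, 16, 95], [39, 19, 96], [37, 38, 122], [35, 38, 122], [28, 40, 116], [37, 38, 122], [33, 38, 120], [37, 38, 122], [38, 39, 123], [38, 21, 95], [40, 16, 96]], [[39, 18, 100], [34, 18, 98], [38, 25, 83], [36, 40, 121], [38, 37, 123], [38, 35, 116], [36, 33, 109], [39, 39, 124], [35, 32, 103], [39, 19, 95], [39, 19, 96]]]
```

```bash
cat > look.py <<'E'
from h import *; from rig import imaging
def look(cx,cy,yaw,save=None):
    """refine mould pose (dryer frame) by matching the cream mask in the scene and top pictures"""
    from scipy.optimize import minimize
    M=[]
    for n in("scene","top"):
        c=imaging.camera(n); hsv=cv2.cvtColor(c["pixels"],cv2.COLOR_BGR2HSV)
        m=((hsv[...,1]>=27)&(hsv[...,1]<70)&(hsv[...,0]>15)&(hsv[...,0]<45)&(hsv[...,2]>75)).astype(np.float32)
        M.append((c,cv2.GaussianBlur(m,(0,0),.8)))
    def cost(v,dbg=0):
        s=0; f=8
        for c,m in M:
            for sx,sy,w in((70,90,-1),(86,106,.5)):
                L=np.array([[a*sx/2,b*sy/2,0] for a,b in((1,1),(1,-1),(-1,-1),(-1,1))])
                D=Ro.from_euler("z",v[2]).apply(L)+[v[0],v[1],20]
                P=proj(c,IN+Ro.from_euler("z",YAW).apply(D))
                k=np.zeros(m.shape,np.uint8); cv2.fillConvexPoly(k,np.round(P*256).astype(np.int32),1,cv2.LINE_8,8)
                s+=w*(m*k).sum()-(.35*w*k.sum())
        return s
    r=minimize(cost,[cx,cy,yaw],method="Nelder-Mead",options=dict(initial_simplex=[[cx,cy,yaw],[cx+8,cy,yaw],[cx,cy+8,yaw],[cx,cy,yaw+.15]]))
    if save: 
        for (c,m),o in zip(M,((230,170),(220,110))): 
            im=c["pixels"].copy(); L=np.array([[a*35,b*45,0] for a,b in((1,1),(1,-1),(-1,-1),(-1,1))])
            P=proj(c,IN+Ro.from_euler("z",YAW).apply(Ro.from_euler("z",r.x[2]).apply(L)+[r.x[0],r.x[1],20]))
            im=cv2.resize(im,None,fx=4,fy=4,interpolation=cv2.INTER_CUBIC); cv2.polylines(im,[np.round(P*4+1.5).astype(np.int32)],1,(0,0,255),1)
            y,x=o[1]*4,o[0]*4; q=im[y:y+290,x:x+600] if o[1]==170 else im[y+130:y+420,x:x+600]
            out=q if o[1]==170 else np.vstack([out,q])
        cv2.imwrite(save,out)
    return r.x
E
python3 - <<'E'
from look import *; from rig import env,telemetry as t
print(look(-50.7,21.5,.325))
env.servo_line(W(-120,34,8),max_speed=100)
env.servo_line(W(-115,46,8),max_speed=100)
env.servo_line(W(-74,46,8),max_speed=40)
print(t.get_ft_force(),t.get_time_s())
print(look(-29,20,.05,"pics/s3.png"))
E
```

```text
[-52.3498085   22.59170327   0.32339544]
[-0.52490302 -0.08246647  0.72833565] 10.9833
[-30.49202003  12.34332228   0.08229027]
```

View pics/s3.png

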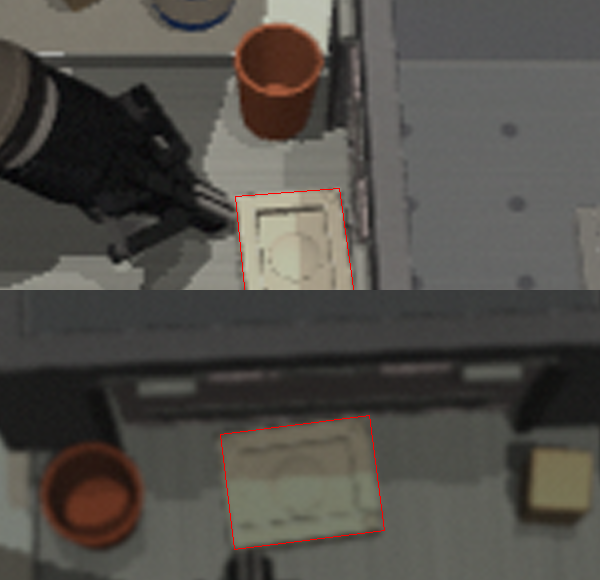

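The outline fits: the mould is now almost square at (-30, 12) with yaw 0.08. Next come short steered pushes near its middle, looking in between.

```bash
python3 - <<'E'
from look import *; from rig import env,telemetry as t
env.servo_line(W(-90,46,8),max_speed=100)
env.servo_line(W(-85,16,8),max_speed=100)
env.servo_line(W(-40,16,8),max_speed=40)
print(t.get_ft_force(),t.get_time_s())
print(look(2,12,.0,"pics/s4.png"))
E
```

```text
[-0.1120689   0.81930821 -0.11679745] 13.1167
[-0.5930896   9.99175236  0.0223114 ]
```

View pics/s4.png

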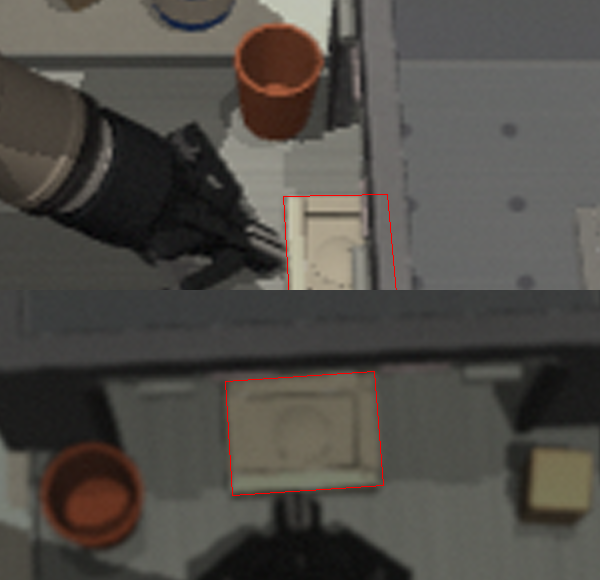

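```bash
python3 - <<'E'
from look import *; from rig import env,telemetry as t
env.servo_line(W(-46,16,8),max_speed=60)
env.servo_line(W(-46,11,8),max_speed=60)
env.servo_line(W(-10,11,8),max_speed=40)
print(t.get_ft_force(),t.get_time_s())
im=[]
for n,(x,y) in(("scene",(260,180)),("top",(220,90))):
    c=imaging.camera(n)["pixels"]; im.append(cv2.resize(cv2.convertScaleAbs(c[y:y+75,x:x+150],alpha=1.7),None,fx=4,fy=4,interpolation=cv2.INTER_CUBIC) if n=="scene" else cv2.resize(cv2.convertScaleAbs(c[y:y+75,x:x+150],alpha=1.7),None,fx=4,fy=4,interpolation=cv2.INTER_CUBIC))
cv2.imwrite("pics/s5.png",np.vstack(im))
E
```

```text
[ 0.06170527  0.29625044 -0.49987849] 14.7667
```

View pics/s5.png

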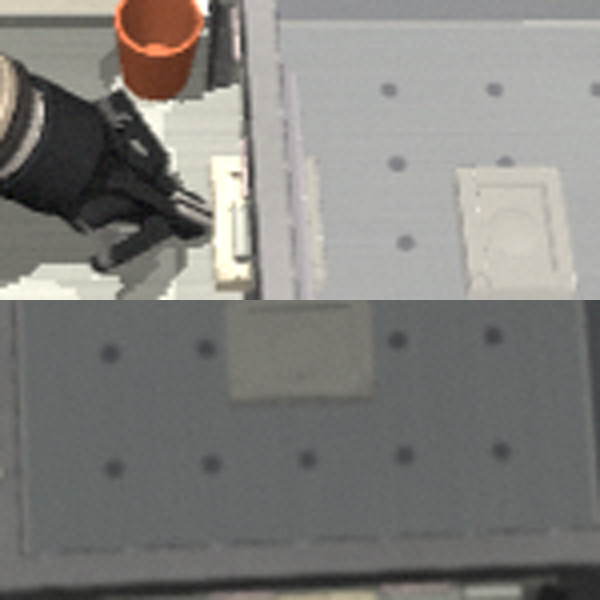

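```bash
python3 - <<'E'
from look import *
c=imaging.camera("scene")
v=np.array([(211,157),(217,283),(313,157),(324,280),(456,168),(463,292)])/4-.375+[260,180]
print(Ro.from_euler("z",-YAW).apply(plane(c,v,40)-IN).round(1))
E
```

```text
[[ -4.7  53.3  20. ]
 [ -4.3 -39.8  20. ]
 [ 63.9  53.3  20. ]
 [ 64.7 -37.8  20. ]
 [159.8  44.7  20. ]
 [154.  -46.7  20. ]]
```

```bash
python3 - <<'E'
from look import *; from rig import env,telemetry as t
env.servo_line(W(-16,11,8),max_speed=60)
env.servo_line(W(-16,7.5,8),max_speed=60)
env.servo_line(W(59,7.5,8),max_speed=40)
print(t.get_ft_force(),t.get_time_s(),Ro.from_euler("z",-YAW).apply(t.get_position()-IN))
im=[]
for n,(x,y,w) in(("scene",(300,180,120)),("top",(235,85,120))):
    c=imaging.camera(n)["pixels"]; im.append(cv2.resize(cv2.convertScaleAbs(c[y:y+60,x:x+w],alpha=1.8),None,fx=5,fy=5,interpolation=cv2.INTER_CUBIC))
cv2.imwrite("pics/s6.png",np.vstack(im))
E
```

```text
[-1.25791682 -0.20697605 -0.10803226] 17.4417 [58.93310983  7.51083989  8.00949153]
```

View pics/s6.png

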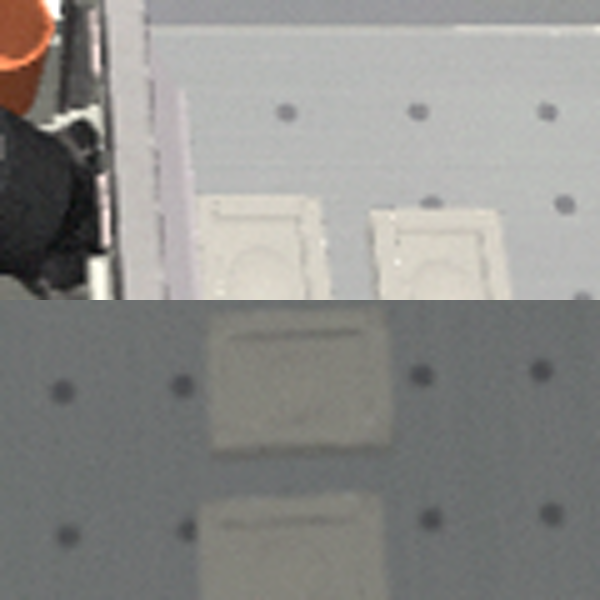

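```bash
python3 - <<'E'
from look import *
for n,v,o in(("scene",[(320,198),(330,292),(370,211),(378,292)],(300,180)),("top",[(198,200),(382,192),(212,145),(390,140)],(235,85))):
    c=imaging.camera(n); print(n,Ro.from_euler("z",-YAW).apply(plane(c,np.array(v)/5-.4+o,40)-IN).round(1)[:,:2].tolist())
E
```

```text
scene [[133.4, 52.3], [132.9, -4.4], [159.6, 44.2], [158.4, -4.5]]
top [[133.9, 55.4], [133.9, -34.5], [161.6, 47.4], [160.2, -39.9]]
```

```bash
python3 - <<'E'
from look import *; from rig import env,telemetry as t; import pickle
env.servo_line(W(63,7.5,8),max_speed=25)
env.servo_line(W(45,7.5,8),max_speed=40)
env.servo_line(W(-60,7.5,9),max_speed=80)
env.servo_line(W(-180,7.5,30),max_speed=120)
env.servo_line(W(-200,7.5,100),max_speed=120)
q=t.get_q(); q[0]=-1.2; env.set_joints(list(q))
env.wait(1); print(t.get_time_s(),t.get_ft_force())
for n,(x0,x1,y0,y1) in(("top",(243,360,160,178)),("scene",(311,326,185,260))):
    a=pickle.load(open(n+"0.pkl","rb"))["pixels"].astype(int); c=imaging.camera(n); b=c["pixels"].astype(int)
    d=np.abs(a-b)[y0:y1,x0:x1].max(2); print(n,"flap diff mean/p95",d.mean(),np.percentile(d,95))
    for nm,P in(("cup",(-42,133,50)),("post",(-37,-138,50)),("dry",(195,0,20))):
        u,v=proj(c,[W(*P)])[0].astype(int); d=np.abs(a-b)[v-14:v+14,u-14:u+14].max(2); print(n,nm,d.mean())
    # dryer-frame x profile along the mould's middle line (y=30): near/front edges
    X=np.arange(40,180,2.); P=proj(c,[W(x,30,20) for x in X]).astype(np.float32)
    g=cv2.remap(c["pixels"][...,2].astype(np.float32),P[:,0].reshape(1,-1),P[:,1].reshape(1,-1),1)[0]; print(g.astype(int).tolist())
E
```

```text
23.9333 [-0.30962688 -0.24443302  0.42466346]
top flap diff mean/p95 2.3808167141500474 6.0
top cup 2.0510204081632653
top post 2.2066326530612246
top dry 2.016581632653061
[36, 23, 24, 34, 48, 58, 62, 62, 61, 62, 62, 61, 60, 56, 54, 58, 64, 65, 64, 64, 64, 64, 66, 66, 66, 65, 65, 66, 66, 66, 65, 64, 64, 64, 64, 65, 65, 65, 64, 64, 64, 62, 60, 61, 63, 64, 63, 64, 63, 60, 57, 55, 54, 53, 53, 52, 52, 52, 52, 54, 59, 63, 65, 65, 64, 66, 65, 66, 66, 65]
scene flap diff mean/p95 6.4142222222222225 17.0
scene cup 5.496173469387755
scene post 6.603316326530612
scene dry 6.002551020408164
[104, 102, 94, 83, 90, 98, 98, 97, 97, 98, 98, 98, 97, 99, 107, 116, 117, 116, 116, 115, 116, 116, 117, 117, 117, 117, 117, 117, 117, 117, 118, 117, 117, 117, 116, 117, 117, 116, 116, 116, 115, 113, 108, 113, 116, 117, 115, 116, 113, 107, 102, 100, 99, 99, 101, 100, 100, 99, 94, 92, 99, 114, 116, 116, 117, 117, 112, 110, 111, 112]
```

```bash
python3 -c "
from rig import env; print(env.sign_off())"
```

```text
the job is handed in; nothing more can be done
None
```

The job is handed in: the damp mould is in the dryer, nearly square, with its near face about 68 mm past the sill and a gap of about 22 mm to the dry mould; the flap is shut, and the cup, post and dry mould look unmoved in the last pictures.

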